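# Hold the spring clip open over the order board

## Task

Squeeze the steel spring clip open, take it off its parking stand and bring it to the wider of the two upright white boards. Lower it gaping over the middle of that board's upper edge, one jaw on each side and square to the board, until you gently feel the clip's hinge barrel land on the edge. Finish there, holding on: keep the clip squeezed wide open with its barrel resting lightly on the edge and both jaws clear of the board, so that a colleague can slip in the order sheet; do not knock the other things about.

Things in the scene. Friction and masses are not known exactly. Their poses are not given: they have to be found in the camera images.
- clip: Steel spring clip, 50 mm wide, upright, handles up, jaws down; 65 to 115 g. Origin: on the hinge axis, mid-width; y along the hinge, x across the jaws, z up as parked. It is the frame of the -x lever, so it leans as the clip opens (by half of clip_lever if both bars are pressed alike). Hinge barrel round the axis: radius 6 mm, its underside lands on an edge. Jaws reach 42 mm below the hinge.
- bar_a (a point): Middle of the grip bar (on its axis) of the -x lever: round, radius 4 mm, 50 mm long, parallel to the hinge; parked, it lies 28 mm to the side of the hinge and 45 mm above it, 64 mm over both bars. Squeezed to the stop the bars measure about 35 mm overall and lie 51 mm above the hinge; the plates below them slope inward to the hinge.
- bar_b (a point): Middle of the like grip bar of the +x lever. The clip is clamped on the parking stand's fin, its barrel 10 to 16 mm above the fin's upper edge, so that it can sink that far while being squeezed.
- clip_lever (a joint): Angle between the clip's two levers, rad: 0 = jaw faces parallel and 4 mm apart (clamped on the fin or on a board), grows as the jaws open to the stop at 0.60 (jaw tips about 28 mm apart). The spring resists: about 4 N on each bar at 0, about 10 N at 0.60; 20 N of grip holds it at the stop. Wide open means above 0.40.
- tip_a (a point): Lower inner edge of the jaw on the clip's -x side, middle of its width, 42 mm below the hinge
- tip_b (a point): Lower inner edge of the jaw on the clip's +x side (the one moved by clip_lever), middle of its width
- park: Parking stand, fixed: round dark steel foot 90 mm across with an upright dark steel fin 4 mm thick, 80 mm wide along the stand's y, upper edge 90 mm above the work surface. Origin: centre of the underside. The clip straddles the fin, both with the same y direction, up to 12 mm off its middle.
- wide_board: The wider white board, 160 mm wide and 4 mm thick, upright in a fixed dark steel foot 70 x 160 mm, on a spring: pressed from above it sinks 1 mm per newton, 12 mm at most; its upper edge is 105 to 130 mm above the work surface. Origin: middle of its upper edge; y along the edge, x square to the board, z up.
- narrow_board: The other white board, only 80 mm wide, 4 mm thick, in a like sprung foot 70 x 80 mm, upper edge 135 to 160 mm above the work surface. Origin: middle of its upper edge; axes as for the wide board. Leave alone.
- spray_can: Bystander: aluminium spray can, 54 mm across, about 150 mm high, standing. Origin: centre of the underside
- bolt_bin: Bystander: open blue plastic bin, 140 x 100 x 60 mm. Origin: centre of the underside
- filter: Bystander: grey oil filter, 72 mm across, 70 mm high, standing. Origin: centre of the underside
Not all that is in view belongs to the job. What is shaped like the clip but pink is not meant. Leave any purple look-alike of the park alone.

How it is judged:
By the outcome, as a careful person would: the job done as asked, in the order asked, and still so for the second after the job is handed in, while the arm keeps its last pose, push and grip.
It also fails if it takes over 40 s, if anything falls off the work surface, if the arm or the gripper's body presses on something with over 40 N, if the wrist force passes 120 N, or if a joint passes its speed limit or range.

## Robot

A 6-joint arm with a two-finger parallel gripper is mounted at the origin on the work surface. World frame = base frame: x ahead of the robot, y to its left, z up, the work surface at z = 0. Lengths are in mm, angles in degrees, forces in N, time in s.
With the tool pointing down it reaches from about 300 to 850 mm from the base axis. Payload 4.2 kg.
Tool frame: the origin (TCP) lies at the very end of the fingers, on their centre line; the grasp point (between the pads) lies 19 mm behind it (env.grasp_offset is the distance from the TCP to the grasp point, in mm); z points along the fingers, y is the line along which they close (so a half turn about z gives the same grasp; the last joint's range is limited). The gripper opens to 91 mm and grips with 3 to 60 N. Pads are 32 mm wide; open, the fingers measure 118 mm over their backs; the gripper's body (76 mm by 178 mm) begins 60 mm behind the grasp point.
Start: joints at [64.458, 18.312, 89.639, -0, 72.044, -1.146], TCP at [237.508, 523.673, 213.976] pointing down, gripper open.
Joint ranges: [-177.97, 177.97], [-48.28, 115.42], [12.27, 149.76], [-77.06, 257.06], [2.81, 150.46], [-146.56, 146.56]. Speed limits (degrees/s): [147.25, 147.25, 180, 180, 180, 180].

## Interface

Orientations are given as [roll, pitch, yaw] about the fixed x, y, z axes, in that order (R = Rz(yaw) Ry(pitch) Rx(roll)).
In Python, from workcell import env gives the robot as it stands. The module is installed in compiled form; this text tells all that it offers.
- The arm moves only by the tool send_rows, never from a script. Its argument "motion" is a list of rows, each an object of numbers: "tx", "ty", "tz": the shift along the tool's x, y, z in units of 500 mm (1.0 is 500 mm); "rx", "ry", "rz": the turn, a rotation vector about the tool's x, y, z in units of 30 degrees (1.0 is 30 degrees); "gripper": the closure, from -1 (fully open) to 1 (shut). In form: [{"tx": .., "ty": .., "tz": .., "rx": .., "ry": .., "rz": .., "gripper": ..}, ...]. A call has 1 to 12 rows; each row shifts and turns the commanded pose from where the row before left it, along the tool's axes as they then stand; what a row does not reach is not made up. A row lasts 1/8 s, in which the tool goes at most 62.5 mm and 10.7 degrees, less where a joint would pass 70% of its speed; a pose out of reach is approached as far as the arm can. A call with a number of a shift or a turn outside -1 to 1 is refused whole. A call with a gripper value outside its range is refused whole. The fingers move at their own pace and stop on an object; "grip_force" is the grip in N (left out, the last holds). Time passes only in rows, so rows that do not move let the fingers close. It gives the time, the measured TCP pose, the force, the opening and the grip force at its end, in the units of the state.
- env.state(): the state, without advancing time (a new reading comes with each control period).
- env.grab_frame(name): name is "side" or "top"; returns a dict with "frame" (480x640x3 uint8, red, green, blue), "vertical_fov" (degrees; the focal length in pixels is half the picture's height over the tangent of half this angle, whatever the lens; pixels are square), "cx", "cy" (the principal point, pixels), "rvec" (rotation vector, rad) and "tvec" (3), from world to camera coordinates, as OpenCV has them. Camera axes: x right, y down, z forward; pixel columns grow to the right and rows downward; lengths in mm; the calibration is good to about 2 mm. A picture is of the moment at which its call begins. There is no depth.
- env.job_done(): hands the job in; it is judged then, once.
The state is a dict: "time_s": time; "qpos": joint angles; "qvel": joint speeds; "effort": joint torques, N m; "ee_pos": TCP position; "ee_rot": TCP orientation; "force": force on the tool from outside, world axes, zero at the start; "torque": the same for the moment, N m; "gripper_width": finger opening in mm; "gripper_force": force on a finger pad.
Only numpy, scipy, OpenCV 4.12 (cv2) and the standard library are available. Lean on these libraries where they do the work, as an engineer would, in place of code of your own. Each camera call takes 0.05 s, during which the arm holds its last target. There are 200 camera calls.

## Working session

There is one attempt and no reset: what is moved stays moved. The work goes in short steps, Python scripts to look and compute and a tool call to move; the robot and the scene stay as the last step left them, time stands still between calls to the robot, and variables do not carry over. Pictures are saved under pics/ and viewed, at most 10 in all, crops included, and the job is handed in when it is done.

Besides the shell and the picture viewer there is one more tool, called after "Emit:" in YAML: its name, and indented under it one key for each argument. send_rows: Moves the arm, as the interface text tells. Shifts and turns lie within -1 to 1; 1 stands for 500 mm of shift or 30 degrees of turn. Its arguments: {"type":"object","properties":{"motion":{"type":"array"},"grip_force":{"type":"number"}},"required":["motion"]}

```bash
mkdir -p pics; cat > h.py <<'E'
import numpy as np, cv2, json
from workcell import env
def grab(n,f):
    d=env.grab_frame(n); cv2.imwrite('pics/'+f+'.png',d['frame'][:,:,::-1])
    c={k:np.array(d[k]).tolist() for k in d if k!='frame'}; json.dump(c,open('pics/'+f+'.json','w')); return d
def cam(f):
    c=json.load(open('pics/'+f+'.json')); fl=240/np.tan(np.radians(c['vertical_fov'])/2)
    K=np.array([[fl,0,c['cx']],[0,fl,c['cy']],[0,0,1.]]); R=cv2.Rodrigues(np.array(c['rvec'],float))[0]; return K,R,np.array(c['tvec'],float).ravel()
def onz(f,u,v,z):
    K,R,t=cam(f); C=-R.T@t; d=R.T@np.linalg.inv(K)@[u,v,1.]; return C+d*(z-C[2])/d[2]
def tri(f1,p1,f2,p2):
    A=[];b=[]
    for f,p in((f1,p1),(f2,p2)):
        K,R,t=cam(f);C=-R.T@t;d=R.T@np.linalg.inv(K)@[p[0],p[1],1.];d/=np.linalg.norm(d);P=np.eye(3)-np.outer(d,d);A.append(P);b.append(P@C)
    x=np.linalg.lstsq(np.vstack(A),np.hstack(b),rcond=None)[0]; return x
def proj(f,X):
    K,R,t=cam(f); return cv2.projectPoints(np.array(X,float).reshape(-1,3),cv2.Rodrigues(R)[0],t,K,None)[0].reshape(-1,2)
E
python3 - <<'E'
from h import *
for n in('side','top'): grab(n,n+'0'); K,R,t=cam(n+'0'); print(n,K[0,0],K[:2,2],-R.T@t,R[2])
print(env.state())
E
```

```text
side 577.5334986373003 [322.77199501 236.36931053] [ 199.5381519  -808.2952143   686.69963073] [ 0.34626151  0.78868917 -0.50800823]
top 462.5001565238054 [320.54429744 241.86392977] [ 465.35795906  126.96548951 1123.71708231] [ 0.15627973 -0.03436018 -0.987115  ]
{'time_s': 0.1, 'qpos': array([ 6.44564716e+01,  1.83457453e+01,  8.96993864e+01,  9.96753893e-04,
        7.20445929e+01, -1.14568541e+00]), 'qvel': array([-0.13422746, -0.08299354, -0.11017377, -0.09260717,  0.0619933 ,
        0.05576656]), 'effort': array([ 1.81287338e-03, -4.13333309e+01, -2.32510346e+01,  7.31589412e-02,
        4.21334524e-02, -7.28742975e-05]), 'ee_pos': array([237.30980777, 523.24201189, 213.22694729]), 'ee_rot': array([-1.79910312e+02, -2.74154882e-03,  1.55601847e+02]), 'force': array([-0.47947699, -0.38484456,  0.47887819]), 'torque': array([0.02133207, 0.00813812, 0.04486115]), 'gripper_force': 0.0, 'gripper_width': 91.32552754720464}
```

View pics/side0.png

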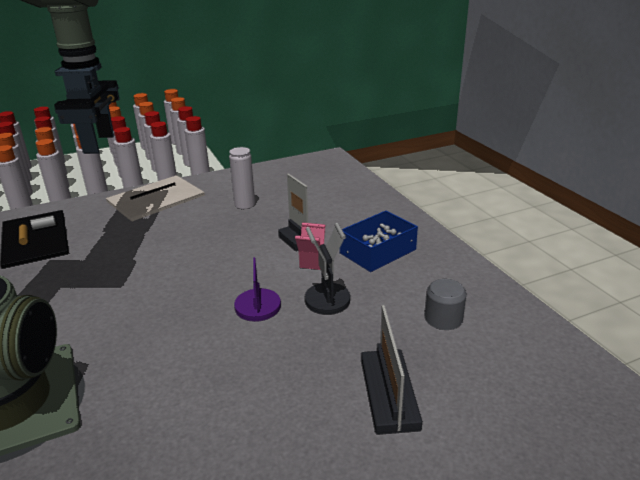

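View pics/top0.png

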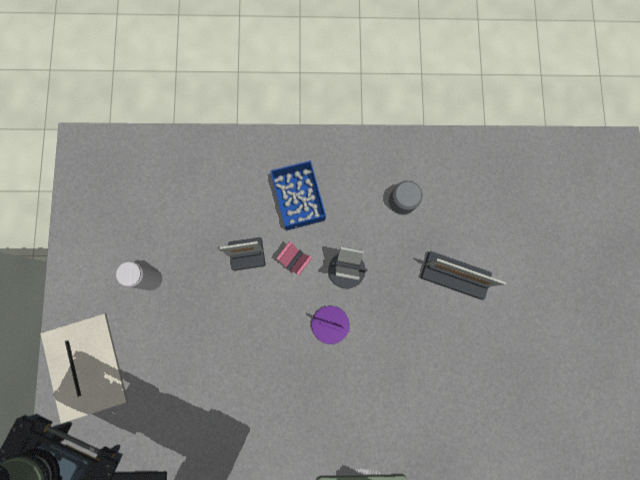

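The side view shows the steel clip on the dark stand at about (325,260), the purple decoy stand at (257,290), the pink clip at (312,245) and the wide board at (393,370). In the top view the clip is at (349,262) and the wide board at (460,270). I'll enlarge both areas.

```bash
python3 - <<'E'
from h import *
a=cv2.imread('pics/top0.png');b=cv2.imread('pics/side0.png')
c=cv2.resize(a[235:305,310:410],None,fx=8,fy=8,interpolation=cv2.INTER_CUBIC)[:560]
cv2.imwrite('pics/c1.png',c)
d=np.hstack([cv2.resize(b[215:315,285:365],None,fx=5,fy=5,interpolation=cv2.INTER_CUBIC),cv2.resize(a[240:310,408:515],None,fx=3.7,fy=3.7,interpolation=cv2.INTER_CUBIC)[:500] if 0 else cv2.copyMakeBorder(cv2.resize(b[300:440,355:435],None,fx=3.5,fy=3.5,interpolation=cv2.INTER_CUBIC),0,10,0,0,cv2.BORDER_CONSTANT)])
cv2.imwrite('pics/c2.png',d);print(d.shape)
E
```

```text
(500, 680, 3)
```

View pics/c1.png

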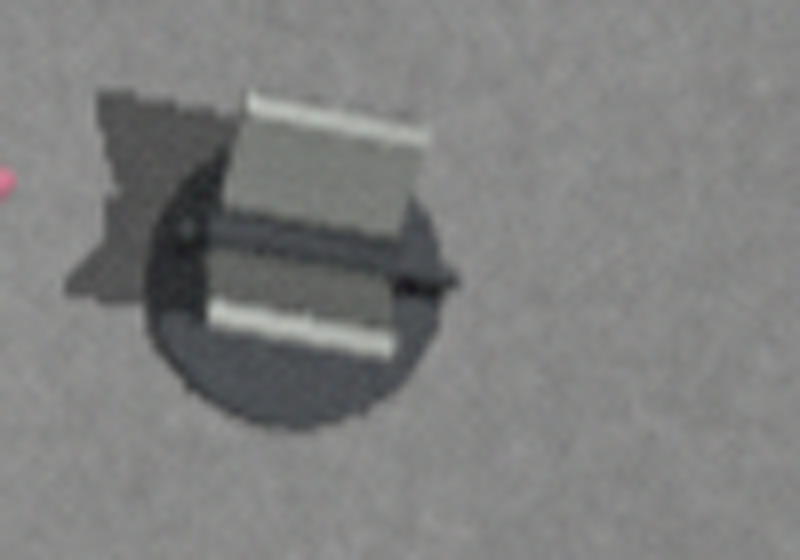

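View pics/c2.png

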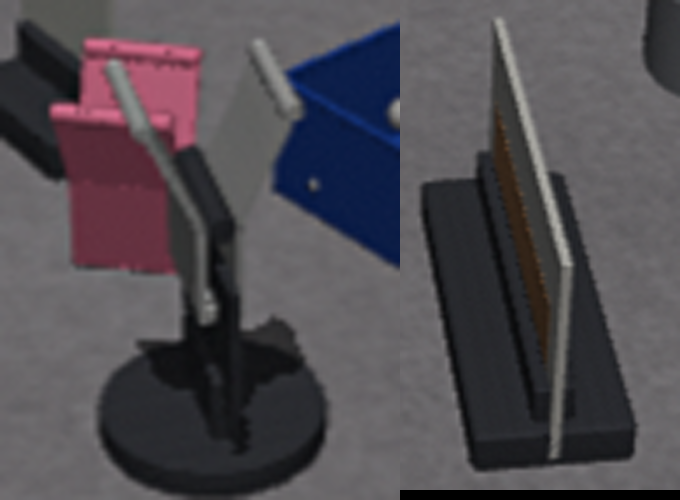

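Top crop: bar ends are at about (341,247)-(364,252) and (336,274)-(359,278). In the side crop they are at (308,229)-(314,242) and (337,224)-(343,237). The wide board's upper edge in the side view runs from (382.7,305.7) to (401.3,375.7).

```bash
python3 - <<'E'
from h import *
a=cv2.imread('pics/top0.png')
cv2.imwrite('pics/c3.png',cv2.resize(a[240:310,410:510],None,fx=8,fy=8,interpolation=cv2.INTER_CUBIC))
T,S='top0','side0'
A=[tri(T,(341,247.4),S,(336.8,224)),tri(T,(363.7,251.9),S,(343.2,236.8)),tri(T,(336.3,274.1),S,(308,228.6)),tri(T,(359.1,278.4),S,(313.8,241.6))]
for p in A: print(p.round(1))
print(np.mean(A,0),[np.degrees(np.arctan2(*(A[i]-A[i+1])[[1,0]])) for i in(0,2)])
E
```

```text
[606.5  50.  153.2]
[596.5   1.9 153.3]
[550.7  60.2 151.9]
[541.5  12.2 152. ]
[573.80640365  31.06583706 152.62225221] [np.float64(78.32919433881466), np.float64(79.14662314637397)]
```

View pics/c3.png

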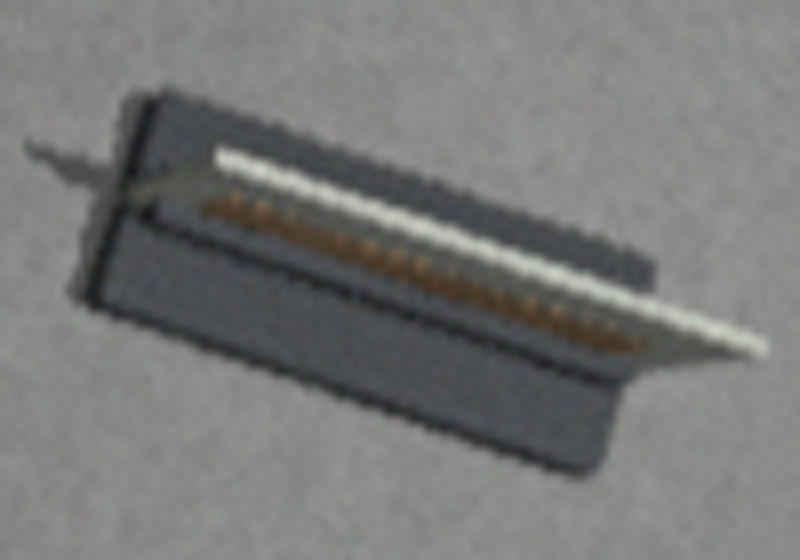

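The wide board's upper edge in the top view runs from (437,259.6) to (506,283.8).

```bash
python3 - <<'E'
from h import *
T,S='top0','side0'
A=np.array([tri(T,(437,259.6),S,(382.7,305.7)),tri(T,(506,283.75),S,(401.3,375.7))])
print(A.round(1),A.mean(0),np.linalg.norm(A[0]-A[1]),np.degrees(np.arctan2(*(A[0]-A[1])[[1,0]])))
print(onz(T,350,263,149))
from scipy.spatial.transform import Rotation as Ro
s=env.state();p=s['ee_pos'];R=Ro.from_euler('xyz',s['ee_rot'],degrees=True).as_matrix()
print(R.T@(np.array([572,31,215])-p))
E
```

```text
[[ 584.6 -165.5  116.2]
 [ 529.8 -315.5  117.9]] [ 557.22230947 -240.5360036   117.05780989] 159.69442682012448 69.93460197903337
[574.1526237   30.71916768 149.        ]
[-508.13416648 -310.03356934   -1.3120583 ]
```

Emit:
send_rows:
  motion:
    - {"tx":-0.085,"ty":-0.052}
    - {"tx":-0.085,"ty":-0.052}
    - {"tx":-0.085,"ty":-0.052}
    - {"tx":-0.085,"ty":-0.052}
    - {"tx":-0.085,"ty":-0.052}
    - {"tx":-0.085,"ty":-0.052}
    - {"tx":-0.085,"ty":-0.052}
    - {"tx":-0.085,"ty":-0.052}
    - {"tx":-0.085,"ty":-0.052}
    - {"tx":-0.085,"ty":-0.052}
    - {"tx":-0.085,"ty":-0.052}
    - {"tx":-0.081,"ty":-0.048}

```text
invalid input at $.motion[0]: expected keys tx, ty, tz, rx, ry, rz, gripper
```

Emit:
send_rows:
  motion:
    - {"rz":0.285}
    - {"rz":0.285}
    - {"rz":0.285}
    - {"rz":0.285}
    - {"rz":0.285}
    - {"rz":0.285}
    - {"rz":0.285}
    - {"rz":0.285}
    - {"rz":0.285}
    - {}
    - {}

```text
invalid input at $.motion[0]: expected keys tx, ty, tz, rx, ry, rz, gripper
```

```bash
cat >> h.py <<'E'
from scipy.spatial.transform import Rotation as Ro
def rel(pos,yaw):
    s=env.state();M=Ro.from_euler('xyz',s['ee_rot'],degrees=True);G=Ro.from_euler('xyz',[180,0,yaw],degrees=True)
    print('t',s['time_s'],s['ee_pos'].round(1),s['ee_rot'].round(2),'F',s['force'].round(2),'w',s['gripper_width'],s['gripper_force'])
    print('shift/500',(M.inv().apply(np.array(pos)-s['ee_pos'])/500).round(4),'turn/30',((M.inv()*G).as_rotvec(degrees=True)/30).round(4))
E
python3 -c "
from h import *
rel([573.5,31,131],78.7)"
```

```text
t 0.1 [237.3 523.2 213.2] [-179.91   -0.    155.6 ] F [-0.48 -0.38  0.48] w 91.32552754720464 0.0
shift/500 [-1.019  -0.6186  0.1654] turn/30 [-2.6000e-03  1.9000e-03  2.5634e+00]
```

Emit:
send_rows:
  motion:
    - {"tx":-0.085,"ty":-0.052,"tz":0,"rx":0,"ry":0,"rz":0,"gripper":-1}
    - {"tx":-0.085,"ty":-0.052,"tz":0,"rx":0,"ry":0,"rz":0,"gripper":-1}
    - {"tx":-0.085,"ty":-0.052,"tz":0,"rx":0,"ry":0,"rz":0,"gripper":-1}
    - {"tx":-0.085,"ty":-0.052,"tz":0,"rx":0,"ry":0,"rz":0,"gripper":-1}
    - {"tx":-0.085,"ty":-0.052,"tz":0,"rx":0,"ry":0,"rz":0,"gripper":-1}
    - {"tx":-0.085,"ty":-0.052,"tz":0,"rx":0,"ry":0,"rz":0,"gripper":-1}
    - {"tx":-0.085,"ty":-0.052,"tz":0,"rx":0,"ry":0,"rz":0,"gripper":-1}
    - {"tx":-0.085,"ty":-0.052,"tz":0,"rx":0,"ry":0,"rz":0,"gripper":-1}
    - {"tx":-0.085,"ty":-0.052,"tz":0,"rx":0,"ry":0,"rz":0,"gripper":-1}
    - {"tx":-0.085,"ty":-0.052,"tz":0,"rx":0,"ry":0,"rz":0,"gripper":-1}
    - {"tx":-0.085,"ty":-0.052,"tz":0,"rx":0,"ry":0,"rz":0,"gripper":-1}
    - {"tx":-0.084,"ty":-0.047,"tz":0,"rx":0,"ry":0,"rz":0,"gripper":-1}

```text
time_s: 1.6
ee_pos: [574.2, 29.8, 213.5]
ee_rot: [-180.0, -0.0, 155.6]
force: [1.2, 0.8, 0.1]
gripper_width: 91.5
gripper_force: 0.0
```

Emit:
send_rows:
  motion:
    - {"tx":0,"ty":0,"tz":0,"rx":0,"ry":0,"rz":0.285,"gripper":-1}
    - {"tx":0,"ty":0,"tz":0,"rx":0,"ry":0,"rz":0.285,"gripper":-1}
    - {"tx":0,"ty":0,"tz":0,"rx":0,"ry":0,"rz":0.285,"gripper":-1}
    - {"tx":0,"ty":0,"tz":0,"rx":0,"ry":0,"rz":0.285,"gripper":-1}
    - {"tx":0,"ty":0,"tz":0,"rx":0,"ry":0,"rz":0.285,"gripper":-1}
    - {"tx":0,"ty":0,"tz":0,"rx":0,"ry":0,"rz":0.285,"gripper":-1}
    - {"tx":0,"ty":0,"tz":0,"rx":0,"ry":0,"rz":0.285,"gripper":-1}
    - {"tx":0,"ty":0,"tz":0,"rx":0,"ry":0,"rz":0.285,"gripper":-1}
    - {"tx":0,"ty":0,"tz":0,"rx":0,"ry":0,"rz":0.285,"gripper":-1}
    - {"tx":0,"ty":0,"tz":0,"rx":0,"ry":0,"rz":0,"gripper":-1}
    - {"tx":0,"ty":0,"tz":0,"rx":0,"ry":0,"rz":0,"gripper":-1}

```text
time_s: 2.98
ee_pos: [573.5, 31.4, 213.7]
ee_rot: [-180.0, 0.0, 78.8]
force: [0.0, -0.6, -0.4]
gripper_width: 90.7
gripper_force: 0.0
```

```bash
python3 -c "
from h import *
rel([573.5,31,131],78.7)
grab('side','s1')"
```

```text
t 2.975 [573.5  31.4 213.7] [-179.97    0.     78.77] F [ 0.02 -0.59 -0.42] w 90.71156903363033 0.0
shift/500 [-0.0007  0.0002  0.1654] turn/30 [-0.001   0.0001  0.0025]
```

Emit:
send_rows:
  motion:
    - {"tx":0,"ty":0,"tz":0.03,"rx":0,"ry":0,"rz":0,"gripper":-1}
    - {"tx":0,"ty":0,"tz":0.03,"rx":0,"ry":0,"rz":0,"gripper":-1}
    - {"tx":0,"ty":0,"tz":0.03,"rx":0,"ry":0,"rz":0,"gripper":-1}
    - {"tx":0,"ty":0,"tz":0.03,"rx":0,"ry":0,"rz":0,"gripper":-1}
    - {"tx":0,"ty":0,"tz":0.03,"rx":0,"ry":0,"rz":0,"gripper":-1}
    - {"tx":0,"ty":0,"tz":0.015,"rx":0,"ry":0,"rz":0,"gripper":-1}
    - {"tx":0,"ty":0,"tz":0,"rx":0,"ry":0,"rz":0,"gripper":-1}
    - {"tx":0,"ty":0,"tz":0,"rx":0,"ry":0,"rz":0,"gripper":-1}

```text
time_s: 4.03
ee_pos: [574.2, 31.4, 132.0]
ee_rot: [179.9, -0.0, 78.7]
force: [0.2, 0.4, -0.1]
gripper_width: 91.6
gripper_force: 0.0
```

```bash
python3 -c "
from h import *
rel([573.5,31,131],78.7)
f=grab('side','s2')['frame'][:,:,::-1]
cv2.imwrite('pics/c4.png',cv2.resize(f[160:320,240:410],None,fx=3.7,fy=3.7,interpolation=cv2.INTER_CUBIC))"
```

```text
t 4.025 [574.2  31.4 132. ] [ 1.7993e+02 -2.0000e-02  7.8650e+01] F [ 0.23  0.4  -0.06] w 91.55671347898104 0.0
shift/500 [-0.001  -0.0012  0.0019] turn/30 [ 0.0023 -0.0007 -0.0016]
```

View pics/c4.png

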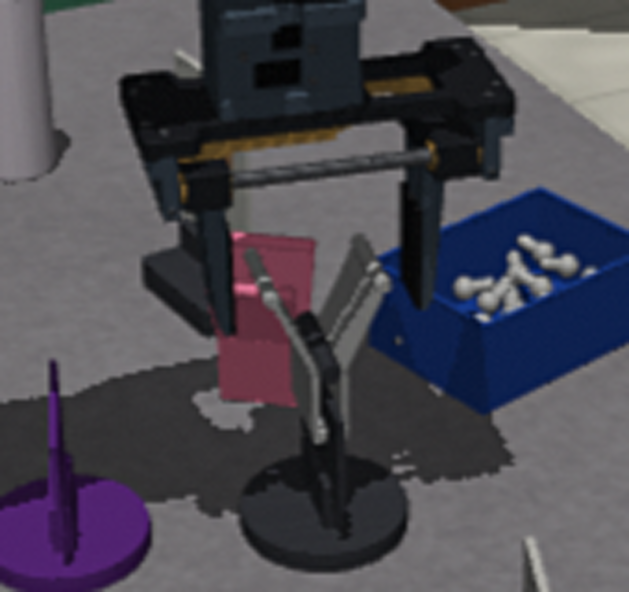

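The fingers straddle both bars at around (265,290) and (375,270), and nothing else is in the way. Now I'll squeeze.

Emit:
send_rows:
  motion:
    - {"tx":0,"ty":0,"tz":0,"rx":0,"ry":0,"rz":0,"gripper":-0.6}
    - {"tx":0,"ty":0,"tz":0,"rx":0,"ry":0,"rz":0,"gripper":-0.35}
    - {"tx":0,"ty":0,"tz":0,"rx":0,"ry":0,"rz":0,"gripper":-0.2}
    - {"tx":0,"ty":0,"tz":0,"rx":0,"ry":0,"rz":0,"gripper":0}
    - {"tx":0,"ty":0,"tz":0,"rx":0,"ry":0,"rz":0,"gripper":0.15}
    - {"tx":0,"ty":0,"tz":0,"rx":0,"ry":0,"rz":0,"gripper":0.3}
    - {"tx":0,"ty":0,"tz":0,"rx":0,"ry":0,"rz":0,"gripper":0.5}
    - {"tx":0,"ty":0,"tz":0,"rx":0,"ry":0,"rz":0,"gripper":1}
    - {"tx":0,"ty":0,"tz":0,"rx":0,"ry":0,"rz":0,"gripper":1}
    - {"tx":0,"ty":0,"tz":0,"rx":0,"ry":0,"rz":0,"gripper":1}
    - {"tx":0,"ty":0,"tz":0,"rx":0,"ry":0,"rz":0,"gripper":1}
  grip_force: 26

```text
time_s: 5.45
ee_pos: [573.7, 31.3, 131.4]
ee_rot: [180.0, -0.0, 78.7]
force: [-0.7, 0.5, -1.0]
gripper_width: 33.8
gripper_force: 25.9
```

```bash
python3 -c "
from h import *
rel([573.5,31,131],78.7)
f=grab('side','s3')['frame'][:,:,::-1]
cv2.imwrite('pics/c5.png',cv2.resize(f[190:320,270:400],None,fx=4.5,fy=4.5,interpolation=cv2.INTER_CUBIC))"
```

```text
t 5.45 [573.7  31.3 131.4] [180.    -0.    78.65] F [-0.74  0.51 -1.03] w 33.7591076485643 25.92156171798706
shift/500 [-0.0007 -0.0002  0.0009] turn/30 [ 0.     -0.0001 -0.0015]
```

View pics/c5.png

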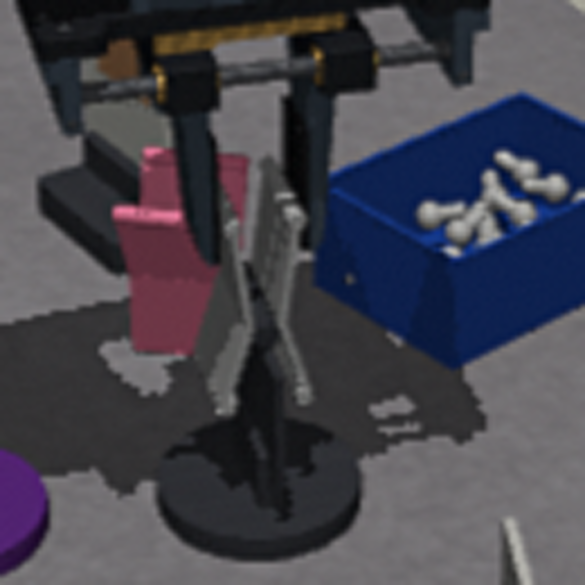

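The clip is squeezed to the stop (33.8 mm) and both jaws have come off the fin. Next I lift it straight up and carry it over.

Emit:
send_rows:
  motion:
    - {"tx":0,"ty":0,"tz":-0.01,"rx":0,"ry":0,"rz":0,"gripper":1}
    - {"tx":0,"ty":0,"tz":-0.02,"rx":0,"ry":0,"rz":0,"gripper":1}
    - {"tx":0,"ty":0,"tz":-0.04,"rx":0,"ry":0,"rz":0,"gripper":1}
    - {"tx":0,"ty":0,"tz":-0.04,"rx":0,"ry":0,"rz":0,"gripper":1}
    - {"tx":0,"ty":0,"tz":-0.04,"rx":0,"ry":0,"rz":0,"gripper":1}
    - {"tx":0,"ty":0,"tz":-0.03,"rx":0,"ry":0,"rz":0,"gripper":1}
    - {"tx":0,"ty":0,"tz":0,"rx":0,"ry":0,"rz":0.145,"gripper":1}
    - {"tx":0,"ty":0,"tz":0,"rx":0,"ry":0,"rz":0.145,"gripper":1}
    - {"tx":0,"ty":0,"tz":0,"rx":0,"ry":0,"rz":0,"gripper":1}
    - {"tx":0,"ty":0,"tz":0,"rx":0,"ry":0,"rz":0,"gripper":1}

```text
time_s: 6.75
ee_pos: [573.7, 31.4, 221.6]
ee_rot: [180.0, -0.0, 70.0]
force: [0.3, 0.3, 0.0]
gripper_width: 33.9
gripper_force: 25.9
```

```bash
python3 -c "
from h import *
rel([557.2,-240.5,221],69.93)"
```

```text
t 6.75 [573.7  31.4 221.6] [180.    -0.    70.02] F [0.29 0.34 0.01] w 33.94570302617669 25.921335518360138
shift/500 [-0.5222  0.1549  0.0011] turn/30 [ 0.     -0.0002  0.0028]
```

Emit:
send_rows:
  motion:
    - {"tx":-0.03,"ty":0.009,"tz":0,"rx":0,"ry":0,"rz":0,"gripper":1}
    - {"tx":-0.056,"ty":0.0166,"tz":0,"rx":0,"ry":0,"rz":0,"gripper":1}
    - {"tx":-0.056,"ty":0.0166,"tz":0,"rx":0,"ry":0,"rz":0,"gripper":1}
    - {"tx":-0.056,"ty":0.0166,"tz":0,"rx":0,"ry":0,"rz":0,"gripper":1}
    - {"tx":-0.056,"ty":0.0166,"tz":0,"rx":0,"ry":0,"rz":0,"gripper":1}
    - {"tx":-0.056,"ty":0.0166,"tz":0,"rx":0,"ry":0,"rz":0,"gripper":1}
    - {"tx":-0.056,"ty":0.0166,"tz":0,"rx":0,"ry":0,"rz":0,"gripper":1}
    - {"tx":-0.056,"ty":0.0166,"tz":0,"rx":0,"ry":0,"rz":0,"gripper":1}
    - {"tx":-0.056,"ty":0.0166,"tz":0,"rx":0,"ry":0,"rz":0,"gripper":1}
    - {"tx":-0.044,"ty":0.0131,"tz":0,"rx":0,"ry":0,"rz":0,"gripper":1}
    - {"tx":0,"ty":0,"tz":0,"rx":0,"ry":0,"rz":0,"gripper":1}
    - {"tx":0,"ty":0,"tz":0,"rx":0,"ry":0,"rz":0,"gripper":1}

```text
time_s: 8.25
ee_pos: [556.8, -240.0, 221.3]
ee_rot: [-180.0, -0.0, 70.0]
force: [-0.4, -0.4, -0.1]
gripper_width: 33.7
gripper_force: 25.9
```

```bash
python3 -c "
from h import *
rel([557.2,-240.5,221],69.93)
f=grab('side','s4')['frame'][:,:,::-1]
print(proj('s4',[557.2,-240.5,117]))
cv2.imwrite('pics/c6.png',cv2.resize(f[220:390,310:470],None,fx=3.5,fy=3.5,interpolation=cv2.INTER_CUBIC))"
```

```text
t 8.25 [ 556.8 -240.   221.3] [-1.7997e+02 -4.0000e-02  6.9960e+01] F [-0.39 -0.42 -0.14] w 33.69180537047186 25.92132568359375
shift/500 [-0.0007  0.001   0.0007] turn/30 [-0.001  -0.0014  0.0008]
[[391.6650072  337.81832491]]
```

View pics/c6.png

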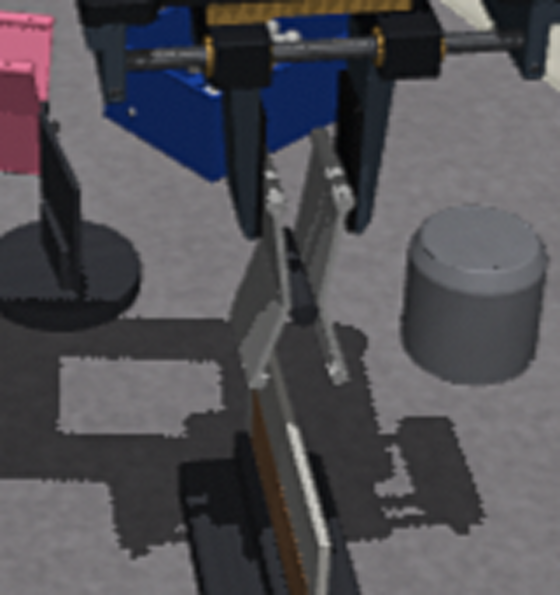

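The clip hangs wide open above the board. Converted from the crop, the near barrel end is at about (396,308), the jaw tips at (384,329) and (407,327), and the bars at (388,276) and (408,276). I'll fit the clip pose from these.

```bash
python3 - <<'E'
from h import *
from scipy.optimize import least_squares
px=np.array([[302,308],[258,380],[338,375],[273,197],[342,195],[291,232]])/3.5+[310,220]
loc=np.array([[0,-25,0],[-14,-25,-40],[14,-25,-40],[-13.5,-25,51],[13.5,-25,51],[0,25,0.]])
s=env.state()['ee_pos'];B=Ro.from_euler('z',-20.07,degrees=True)
def pts(p): return (B*Ro.from_euler('y',p[3],degrees=True)).apply(loc)+B.apply(p[:3])+s
r=least_squares(lambda p:np.r_[(proj('s4',pts(p))-px).ravel(),(p[1])/5,(p[2]+32)/5],[0,0,-32,0])
print(r.x,(proj('s4',pts(r.x))-px).round(1))
print(pts(r.x)[0]) 
E
```

```text
[  0.83424844   2.90482568 -29.55662834  -0.35312362] [[ 0.5 -1.6]
 [ 2.3  0.9]
 [-1.2  1. ]
 [ 0.4  0.6]
 [ 0.5 -0.1]
 [-2.6 -0.6]]
[ 550.11984912 -260.75758451  191.84861225]
```

The clip is upright and centred within about 1–3 mm. I'll go down to just above contact, which I expect near TCP z 153.

Emit:
send_rows:
  motion:
    - {"tx":0,"ty":0,"tz":0.02,"rx":0,"ry":0,"rz":0,"gripper":1}
    - {"tx":0,"ty":0,"tz":0.02,"rx":0,"ry":0,"rz":0,"gripper":1}
    - {"tx":0,"ty":0,"tz":0.02,"rx":0,"ry":0,"rz":0,"gripper":1}
    - {"tx":0,"ty":0,"tz":0.02,"rx":0,"ry":0,"rz":0,"gripper":1}
    - {"tx":0,"ty":0,"tz":0.02,"rx":0,"ry":0,"rz":0,"gripper":1}
    - {"tx":0,"ty":0,"tz":0.014,"rx":0,"ry":0,"rz":0,"gripper":1}
    - {"tx":0,"ty":0,"tz":0,"rx":0,"ry":0,"rz":0,"gripper":1}
    - {"tx":0,"ty":0,"tz":0,"rx":0,"ry":0,"rz":0,"gripper":1}
    - {"tx":0,"ty":0,"tz":0,"rx":0,"ry":0,"rz":0,"gripper":1}

```text
time_s: 9.43
ee_pos: [557.3, -240.5, 164.9]
ee_rot: [179.9, -0.0, 70.0]
force: [0.2, -0.2, -0.6]
gripper_width: 33.7
gripper_force: 25.9
```

```bash
python3 - <<'E'
from h import *
F=[]
for i in range(6):
    f=env.grab_frame('side'); F.append(env.state()['force'])
print(np.mean(F,0),np.std(F,0)); rel([557.2,-240.5,153],69.93)
f=grab('side','s5')['frame'][:,:,::-1]
cv2.imwrite('pics/c7.png',cv2.resize(f[240:400,340:450],None,fx=3.7,fy=3.7,interpolation=cv2.INTER_CUBIC))
E
```

```text
[-0.04964941 -0.39165564 -0.33506905] [0.19373698 0.42047386 0.60282248]
t 9.725 [ 557.  -240.4  164.5] [179.99  -0.    69.95] F [ 0.2   0.39 -0.03] w 33.649374187687734 25.921291708946228
shift/500 [-0.      0.0004  0.0231] turn/30 [ 0.0005 -0.0001  0.0007]
```

View pics/c7.png

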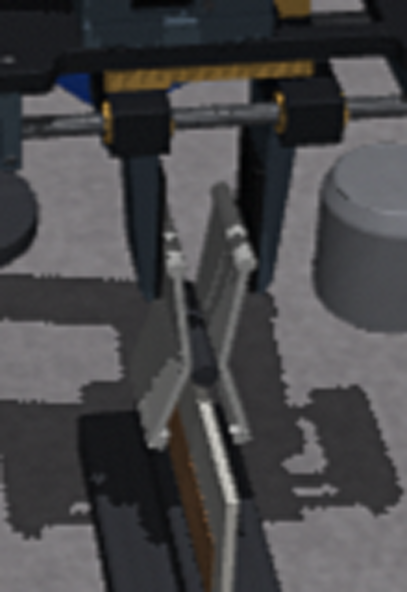

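The board's edge sits centred between the jaws under the barrel (205,375), with a small gap still left. I'll step down slowly.

Emit:
send_rows:
  motion:
    - {"tx":0,"ty":0,"tz":0.004,"rx":0,"ry":0,"rz":0,"gripper":1}
    - {"tx":0,"ty":0,"tz":0.004,"rx":0,"ry":0,"rz":0,"gripper":1}
    - {"tx":0,"ty":0,"tz":0.004,"rx":0,"ry":0,"rz":0,"gripper":1}
    - {"tx":0,"ty":0,"tz":0.004,"rx":0,"ry":0,"rz":0,"gripper":1}
    - {"tx":0,"ty":0,"tz":0,"rx":0,"ry":0,"rz":0,"gripper":1}
    - {"tx":0,"ty":0,"tz":0,"rx":0,"ry":0,"rz":0,"gripper":1}

```text
time_s: 10.52
ee_pos: [557.0, -240.4, 156.4]
ee_rot: [180.0, -0.0, 70.0]
force: [-0.1, -0.2, 0.0]
gripper_width: 33.8
gripper_force: 25.9
```

```bash
cat > f.py <<'E'
from h import *
F=[];Z=[]
for i in range(7):
    env.grab_frame('side'); s=env.state(); F.append(s['force']);Z.append(s['ee_pos'])
print(np.mean(F,0).round(2),np.mean(Z,0).round(2),s['time_s'],s['gripper_width'])
E
python3 f.py
```

```text
[-0.17 -0.41 -0.8 ] [ 557.01 -240.4   156.5 ] 10.875 33.70603019218027
```

Emit:
send_rows:
  motion:
    - {"tx":0,"ty":0,"tz":0.003,"rx":0,"ry":0,"rz":0,"gripper":1}
    - {"tx":0,"ty":0,"tz":0,"rx":0,"ry":0,"rz":0,"gripper":1}
    - {"tx":0,"ty":0,"tz":0,"rx":0,"ry":0,"rz":0,"gripper":1}

```text
time_s: 11.25
ee_pos: [556.9, -240.4, 154.9]
ee_rot: [-180.0, -0.0, 70.0]
force: [-0.4, 0.6, -0.6]
gripper_width: 33.9
gripper_force: 25.9
```

```bash
python3 f.py
```

```text
[-0.57  0.04 -0.85] [ 556.95 -240.36  154.93] 11.6 34.06162958209565
```

Free hang reads about -0.7 N, so there is no contact yet.

Emit:
send_rows:
  motion:
    - {"tx":0,"ty":0,"tz":0.003,"rx":0,"ry":0,"rz":0,"gripper":1}
    - {"tx":0,"ty":0,"tz":0,"rx":0,"ry":0,"rz":0,"gripper":1}
    - {"tx":0,"ty":0,"tz":0,"rx":0,"ry":0,"rz":0,"gripper":1}

```text
time_s: 11.98
ee_pos: [557.1, -240.4, 153.6]
ee_rot: [180.0, -0.0, 70.0]
force: [-0.1, -0.4, 1.3]
gripper_width: 34.0
gripper_force: 25.9
```

```bash
python3 f.py
```

```text
[0.08 0.15 0.91] [ 557.06 -240.4   153.53] 12.325 34.05507995836087
```

Emit:
send_rows:
  motion:
    - {"tx":0,"ty":0,"tz":0.003,"rx":0,"ry":0,"rz":0,"gripper":1}
    - {"tx":0,"ty":0,"tz":0,"rx":0,"ry":0,"rz":0,"gripper":1}
    - {"tx":0,"ty":0,"tz":0,"rx":0,"ry":0,"rz":0,"gripper":1}

```text
time_s: 12.7
ee_pos: [557.0, -240.4, 152.1]
ee_rot: [180.0, -0.0, 70.0]
force: [-0.8, -0.8, 2.0]
gripper_width: 34.1
gripper_force: 25.9
```

```bash
python3 f.py
```

```text
[-0.08  0.17  1.79] [ 557.06 -240.39  152.04] 13.05 33.65085775577231
```

Contact is clear: the force rose about 2.5 N above free hang. One last look.

```bash
python3 - <<'E'
from h import *
f=grab('side','s6')['frame'][:,:,::-1]
cv2.imwrite('pics/c8.png',cv2.resize(f[240:400,340:450],None,fx=3.7,fy=3.7,interpolation=cv2.INTER_CUBIC))
E
```

```text
(no output)
```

View pics/c8.png

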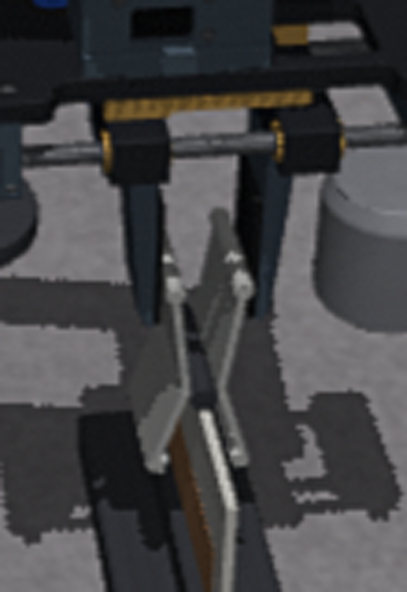

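The barrel sits on the edge at (203,405), and the jaws at (157,462) and (238,458) hang clear on either side of the board.

```bash
python3 -c "
from workcell import env
print(env.job_done())"
```

```text
the job is handed in; nothing more can be done
None
```

The job is handed in: the arm is holding the clip squeezed wide open over the middle of the wide board, with the barrel resting on the edge at about 2.5 N and both jaws clear of the board, after about 13 s of the 40 s allowed.

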